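# Seat the specimen arbor in the polisher's spindle

## Task

Take the red-gripped specimen arbor out of the wooden stand, lower its tapered shank into the polishing machine's spindle, turn it by feel until its drive slots drop over the two dogs, then press it straight home until the catch snaps in and the flange lies flat on the spindle face. Be gentle: do not bear down hard while the flange rides on the dogs, and do not drop it in. Leave the plug, jar, slide box and note pad where they are, and let go of the arbor when it is home.

Things in the scene. Friction and masses are not known exactly. Their poses are not given: they have to be found in the camera images.
- arbor_grip (a point): Centre, half-way up, of the arbor's grip: a red block 30 mm (its x) by 44 mm (its y) by 44 mm high, best pinched across the 30 mm. It stands on a steel flange; on top is an amber specimen disc, 25 mm across, 6 mm high. Arbor z is up along its axis. Mass 0.36 to 0.54 kg. It starts in one of the stand's two holes, flange on the stand's top.
- arbor_flange (a point): Centre of the underside of the arbor's drive flange, on the axis, 38 mm below the grip's centre; same axes. Flange 72 mm across, 16 mm thick; two slots 16 mm wide cut through it from the rim inwards to 20 mm from the axis, at the arbor's +y and -y (symmetrical: a half turn is the same).
- arbor_tip (a point): Lower end of the arbor, on its axis, 49 mm below the flange's underside. The tapered shank is 28 mm across at the flange and 18 mm across 34 mm lower; then an 8 mm neck and a round retention knob 11 mm across, down to this point.
- nose (a point): Centre of the spindle's flat face (71 mm across, looking up, 100 mm above the bench), at the mouth of its taper socket (28.5 mm across). Its axes are those of the housing, not of the turning spindle. Home is the flange's underside on this face, axes in line. More than 60 N between arbor and machine harms the spindle.
- dogs (a point): Point on the spindle's axis level with the tops of its two drive dogs, 13 mm above the face. Dogs: dark blocks 11 mm wide, from 23 to 34 mm from the axis, opposite each other. The spindle is left turned up to 30 degrees either way from the housing's y line; this angle is not measured (axes here are the housing's). It turns stiffly (0.35 N m), so stays put under a flange sliding lightly.
- catch (a point): Point on the spindle's axis, 40 mm below its face, level with the two sprung balls that catch the arbor's knob. With the slots over the dogs, the flange is stopped by them about 8 to 9 mm above the face: the arbor's weight does not carry it on; a push of about 5 to 20 N does, and from 4 mm down the catch draws it home.
- polisher: The polishing machine, a fixed white housing 200 mm (x) by 240 mm (y) by 80 mm high, the upright spindle in its middle, its face 20 mm above the housing; blue marks on top at +y and -y show the housing's y line. Origin at the middle of its underside.
- stand: Fixed wooden stand, 90 mm (x) by 210 mm (y) by 70 mm high, origin at the middle of its underside, with two 35 mm holes at 55 mm either way along y: one holds the arbor, the other the plug.
- plug_grip (a point): Centre of the round black knob (34 mm across, 40 mm high) of the grey plastic spindle plug (flange 60 mm across, no slots) standing in the stand's other hole. Leave it.
- jar: Closed amber jar, 54 mm across, 75 mm high, origin at its underside. Leave it.
- slide_box: Blue box of slides, 80 x 100 x 34 mm, origin at its underside. Leave it.
- pad: Yellow note pad, 76 x 76 x 14 mm, origin at its underside. Leave it.
Mind the look-alikes: they are no part of the job. What is shaped like the part that bears arbor_grip but blue, pink or yellow is not meant.

How it is judged:
On the way, in this order (a step that is already met when the one before it is completed fails the run):
1. the arbor is lifted out of the stand in the gripper (height (world z) of arbor_flange above 0.12 m and horizontal distance between arbor_flange and nose above 0.05 m and contact force between the fingers and arbor above 1 N), for 0.1 s.
2. still held, its shank is lowered into the spindle's socket (z of arbor_flange in the frame of nose below 0.025 m and horizontal distance between arbor_flange and nose below 0.008 m and contact force between the fingers and arbor above 1 N), for 0.1 s.
3. the arbor is home: slots over the dogs, flange on the spindle face (z of arbor_flange in the frame of nose below 0.002 m and horizontal distance between arbor_flange and nose below 0.003 m), for 0.1 s.
At the end, for the whole second after the job is handed in: The arbor is home in the spindle: flange within 2 mm of the spindle face (only possible with the slots over the dogs), within 3 mm of its axis, upright within 3 degrees, at rest and released (all of step 3 and angle between arbor_flange's own z axis and vertical below 0.05 rad and linear speed of arbor below 0.02 m/s); the robot touches nothing.
It fails at once if the arbor is pressed, knocked or dropped on the machine with more than 60 N (contact force between arbor and polisher above 60 N).
It fails at once if the plug is taken out or moved by more than 20 mm (distance of plug_grip from where it was at the start of the episode above 0.02 m).
It fails at once if the jar, slide box or note pad is moved by more than 20 mm (distance of any of jar, slide_box, pad from where it was at the start of the episode above 0.02 m).
It also fails if it takes over 45 s, if anything falls off the work surface, if the arm or the gripper's body presses on something with over 40 N, if the wrist force passes 120 N, or if a joint passes its speed limit or range.

## Robot

A 6-joint arm with a two-finger parallel gripper is mounted at the origin on the work surface. World frame = base frame: x ahead of the robot, y to its left, z up, the work surface at z = 0. Lengths are in m, angles in rad, forces in N, time in s.
With the tool pointing down it reaches from about 0.35 to 0.8 m from the base axis. Payload 7.3 kg.
Tool frame: the origin (TCP) lies at the very end of the fingers, on their centre line; the grasp point (between the pads) lies 19 mm behind it; z points along the fingers, y is the line along which they close (so a half turn about z gives the same grasp; the last joint's range is limited). The gripper opens to 85 mm and grips with 20 to 120 N. Pads are 22 mm wide; open, the fingers measure 114 mm over their backs; the gripper's body (76 mm by 85 mm) begins 54 mm behind the grasp point. The pads swing forward as they close: fully open they stand 13 mm farther back than shut.
Start: joints at [-1.454, 0.342, 1.524, -0, 1.275, -0.146], TCP at [0.136, -0.507, 0.231] pointing down, gripper open.
Joint ranges: [-2.53, 2.53], [-0.77, 2.02], [0.04, 2.7], [-1, 4.14], [0.28, 2.66], [-3.11, 3.11]. Speed limits (rad/s): [2.57, 2.57, 3.14, 3.14, 3.14, 3.14].

## Interface

Orientations are given as a 3x3 rotation matrix whose columns are the frame's x, y, z axes.
In Python, from cell import * gives the robot as it stands.
- The arm moves only by the shell command python3 -m jog 'ROWS'. ROWS is JSON, a list of rows, each an object with "grip": the finger opening in m, from 0 to 0.0854; "delta_pos": the shift along the tool's x, y, z in m, a list of three; "delta_rot": the turn, a rotation vector about the tool's x, y, z in rad, a list of three. In form: [{"grip": grip, "delta_pos": [tx, ty, tz], "delta_rot": [rx, ry, rz]}, ...]. A call has 1 to 12 rows; each row shifts and turns the commanded pose from where the row before left it, along the tool's axes as they then stand; what a row does not reach is not made up. A row lasts 1/12 s, in which the tool goes at most 41.7 mm and 7.16 degrees, less where a joint would pass 70% of its speed; a pose out of reach is approached as far as the arm can. A call is refused whole if a number of a shift passes 0.0417 or a number of a turn 0.125, either way. A call with a gripper value outside its range is refused whole. The fingers move at their own pace and stop on an object; the grip force is fixed at half the most. Time passes only in rows, so rows that do not move let the fingers close. It gives the time, the measured TCP pose, the force, the opening and the grip force at its end, in the units of the state.
- get_state(): the state, without advancing time (a new reading comes with each control period).
- capture(name): name is "scene" or "top" or "wrist"; returns (picture, depth): 480x640x3 uint8, red, green, blue; 480x640 float32, m along the optical axis (not along the pixel's ray), 0 where there is no reading.
- camera_info(name): a dict with "mtx" (3x3 intrinsics, pixels), "k1" (the pictures are not rectified: a ray, as slopes to the right and down, at radius r is drawn at 1 + k1 r^2 times it, then the intrinsics apply), "pose" (4x4, takes a point from camera to world coordinates). Camera axes: x right, y up, looking along -z (the intrinsics and any distortion apply to the point x, -y, -z); pixel columns grow to the right and rows downward; lengths in m; the calibration is good to about 2 mm. A picture is of the moment at which its call begins: read the wrist's pose just before it. camera_info takes no time and is no camera call; for the wrist camera it gives the pose at the moment of the call.
- close_job(): hands the job in; it is judged then, once.
Trained networks look in the newest picture that a camera, given by its name, has taken for a name from the list of things; names that differ only in an ending like _2 or _b are one class to them, and where a whole thing is asked for, a point or a joint stands for the part that bears it (a point fixed in the world has none). Each returns a list of dicts, best first, with "confidence" (0 to 1); they miss things now and then, are a little off and sometimes report something else, mostly with a low value. They report only what shows in the picture. A call takes as long as a camera call. They do not tell look-alikes from the thing itself.
- search_frame(camera, name): "xy" ([column, row] in pixels, amid what is visible of it).
- outline_of(camera, name): "pixels" (480x640 bool, what is visible of it) and "xy" ([column, row] in pixels, amid what is visible of it).
The state is a dict: "clock": time; "joints": joint angles; "joint_velocities": joint speeds; "joint_efforts": joint torques, N m; "tool_pos": TCP position; "orientation": TCP orientation; "ft_force": force on the tool from outside, world axes, zero at the start; "torque": the same for the moment, N m; "gripper_width": finger opening in m; "finger_force": force on a finger pad.
Only numpy, scipy, OpenCV 4.12 (cv2) and the standard library are available. Lean on these libraries where they do the work, as an engineer would, in place of code of your own. Each camera call takes 0.05 s, during which the arm holds its last target. There are 200 camera calls.

## Working session

There is one attempt and no reset: what is moved stays moved. The work goes in short steps, Python scripts to look and compute and a shell command to move; the robot and the scene stay as the last step left them, time stands still between calls to the robot, and variables do not carry over. Pictures are saved under pics/ and viewed, at most 10 in all, crops included, and the job is handed in when it is done.

```bash
ls; mkdir -p pics; cat > h.py <<'E'
from cell import *
import numpy as np, cv2
def ray(cam,uv,info=None):
    i=info or camera_info(cam); K=np.array(i["mtx"]);P=np.array(i["pose"]);k=i["k1"]
    d=(np.array(uv,float)-[K[0,2],K[1,2]])/[K[0,0],K[1,1]]
    s=d.copy()
    for _ in range(10): s=d/(1+k*(s@s))
    return P[:3,3],P[:3,:3]@np.array([s[0],-s[1],-1]),P
def at_z(cam,uv,z,info=None):
    o,d,_=ray(cam,uv,info); return o+d*(z-o[2])/d[2]
def at_depth(cam,uv,dep,info=None):
    o,d,_=ray(cam,uv,info); return o+d*dep
def save(n,im): cv2.imwrite("pics/"+n,im[:,:,::-1])
E
python3 - <<'E'
from h import *
np.set_printoptions(precision=4,suppress=True)
for c in ["scene","top"]:
    im,d=capture(c); save(c+"0.png",im); np.savez(c+"0.npz",im=im,d=d)
    print(c,camera_info(c))
    for n in ["arbor_grip","nose","polisher","stand","plug_grip","dogs"]:
        for r in search_frame(c,n)[:4]:
            u,v=np.round(r["xy"]).astype(int); z=d[min(v,479),min(u,639)]
            print(n,r["xy"],round(r["confidence"],2),at_depth(c,r["xy"],z))
E
```

```text
pics
scene {'mtx': array([[519.8151,   0.    , 314.3751],
       [  0.    , 519.8151, 235.7968],
       [  0.    ,   0.    ,   1.    ]]), 'k1': -0.13925175370756004, 'pose': array([[ 0.1559, -0.7172,  0.6792,  1.2611],
       [ 0.9877,  0.1052, -0.1155, -0.0631],
       [ 0.0113,  0.6889,  0.7248,  0.8544],
       [ 0.    ,  0.    ,  0.    ,  1.    ]])}
arbor_grip [456.2, 228.0] 0.92 [0.5445 0.3682 0.0669]
arbor_grip [403.3, 229.3] 0.91 [0.5747 0.2342 0.1134]
arbor_grip [423.0, 281.6] 0.91 [0.6803 0.2499 0.0736]
arbor_grip [366.0, 193.2] 0.77 [0.4377 0.1904 0.0945]
nose [180.7, 257.6] 0.85 [ 0.5566 -0.2117  0.0809]
nose [401.1, 231.0] 0.52 [0.5749 0.2301 0.1093]
polisher [181.6, 253.6] 0.86 [ 0.5535 -0.2086  0.089 ]
stand [371.2, 253.3] 0.91 [0.5902 0.1684 0.0692]
plug_grip [352.7, 233.7] 0.78 [0.5616 0.1338 0.1023]
plug_grip [179.5, 252.5] 0.61 [ 0.5519 -0.2124  0.091 ]
dogs [182.0, 259.0] 0.58 [ 0.5605 -0.2091  0.0807]
top {'mtx': array([[608.1552,   0.    , 314.6182],
       [  0.    , 608.1552, 241.0681],
       [  0.    ,   0.    ,   1.    ]]), 'k1': -0.03522220405597301, 'pose': array([[-0.0909,  0.9745, -0.2049,  0.3217],
       [-0.9958, -0.0901,  0.0134,  0.088 ],
       [-0.0054,  0.2053,  0.9787,  1.2152],
       [ 0.    ,  0.    ,  0.    ,  1.    ]])}
arbor_grip [211.6, 195.9] 0.95 [0.6567 0.2582 0.114 ]
arbor_grip [157.2, 270.6] 0.92 [0.5248 0.3678 0.1077]
arbor_grip [223.3, 255.3] 0.79 [0.5378 0.2407 0.1305]
arbor_grip [257.9, 318.6] 0.6 [0.4193 0.1878 0.1139]
nose [464.2, 257.7] 0.67 [ 0.4982 -0.2025  0.0983]
polisher [467.7, 259.3] 0.86 [ 0.4945 -0.2085  0.099 ]
stand [254.4, 258.2] 0.63 [0.5394 0.1905 0.0661]
plug_grip [281.2, 251.3] 0.67 [0.5377 0.1358 0.1194]
dogs [465.8, 258.0] 0.63 [ 0.4979 -0.2063  0.0951]
```

View pics/scene0.png

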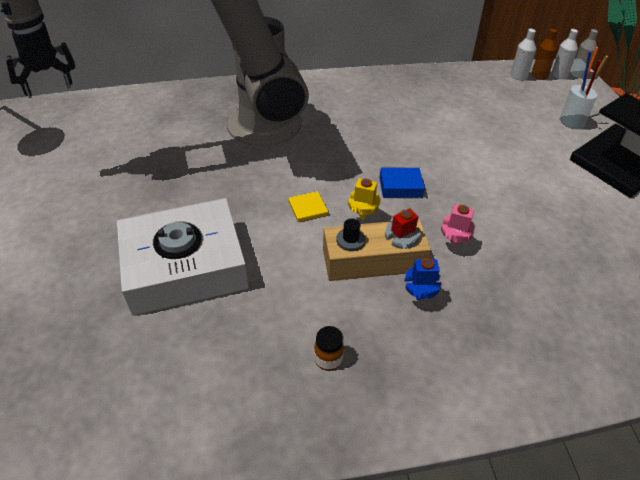

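View pics/top0.png

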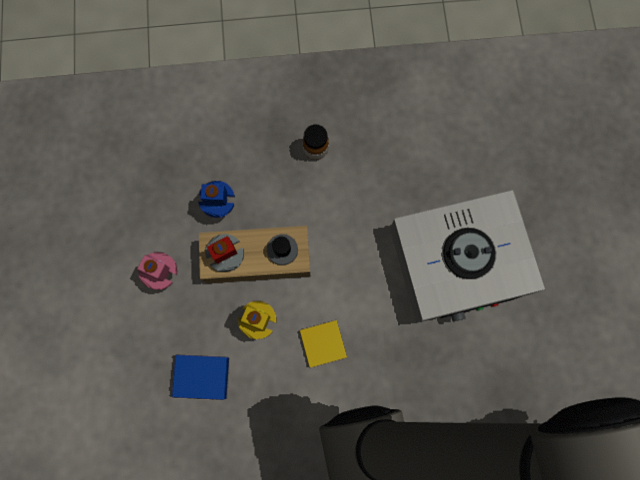

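Four things share the arbor's shape. In the top picture they are red (223,255), blue (212,196), pink (157,270) and yellow (258,319). The red one stands in the stand beside the black-knobbed plug (281,248), so it is the one meant. The spindle is at (470,252), with blue marks at (433,262) and (504,244). The two cameras disagree by a few cm, so I'll check their calibration and look at a crop.

```bash
python3 - <<'E'
from h import *
np.set_printoptions(precision=4,suppress=True)
s=get_state();print(s["tool_pos"],s["orientation"])
def proj(c,p):
    i=camera_info(c);K=i["mtx"];P=np.array(i["pose"]);q=P[:3,:3].T@(np.array(p)-P[:3,3]);m=np.array([q[0],-q[1]])/-q[2]
    m=m*(1+i["k1"]*(m@m));return K[0,0]*m+K[:2,2]
print("tcp in scene",proj("scene",s["tool_pos"]))
for c in ["scene","top"]:
    f=np.load(c+"0.npz");im,d=f["im"],f["d"]
    pts=[(100,400),(300,430),(500,400),(250,330),(550,250)] if c=="scene" else [(60,200),(60,450),(350,180),(580,150),(350,280),(100,350)]
    for u,v in pts: print(c,(u,v),at_depth(c,(u,v),d[v,u]))
f=np.load("top0.npz");im,d=f["im"],f["d"]
g=im.astype(int)
red=(g[...,0]>90)&(g[...,1]<50)&(g[...,2]<50); red[:, :190]=0; red[:,250:]=0; red[:230]=0; red[290:]=0
ys,xs=np.nonzero(red);P=np.array([at_depth("top",(u,v),d[v,u]) for u,v in zip(xs,ys)])
print("red n",len(P),"z",np.percentile(P[:,2],[5,50,95]))
T=P[P[:,2]>np.percentile(P[:,2],50)-.004]
print("top face",T.mean(0),cv2.minAreaRect((T[:,:2]*1000).astype(np.float32)))
a=cv2.resize(im[220:300,180:320],(700,400),interpolation=cv2.INTER_CUBIC)
save("crop.png",a)
E
```

```text
[ 0.1364 -0.507   0.2313] [[ 0.9657  0.2598  0.    ]
 [ 0.2598 -0.9657 -0.0002]
 [-0.      0.0002 -1.    ]]
tcp in scene [51.2789 95.6942]
scene (100, 400) [ 0.8053 -0.3704 -0.0003]
scene (300, 430) [ 0.9058 -0.022  -0.0011]
scene (500, 400) [ 0.9101  0.3414 -0.003 ]
scene (250, 330) [ 0.691  -0.09   -0.0007]
scene (550, 250) [ 0.583   0.6013 -0.0003]
top (60, 200) [ 0.7139  0.5951 -0.0045]
top (60, 450) [ 0.2113  0.5984 -0.0023]
top (350, 180) [ 0.6992 -0.014  -0.0009]
top (580, 150) [ 0.7219 -0.5084 -0.0035]
top (350, 280) [ 0.4904  0.0074 -0.0044]
top (100, 350) [0.3954 0.5138 0.0036]
red n 192 z [0.1251 0.1288 0.1319]
top face [0.5523 0.2439 0.1288] ((553.088623046875, 245.7581329345703), (29.12931251525879, 42.401126861572266), 21.826452255249023)
```

View pics/crop.png

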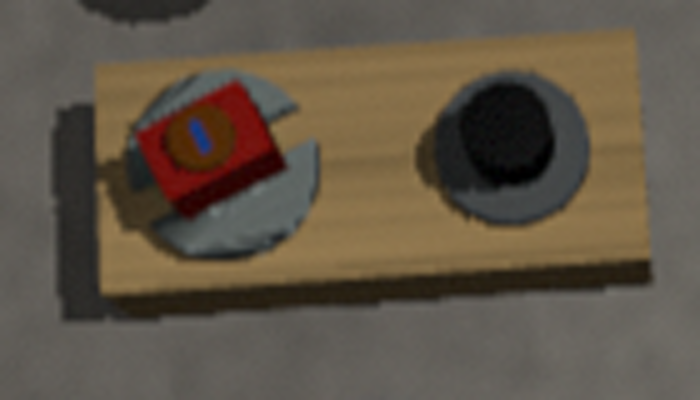

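The crop confirms it: red grip with the amber disc on a slotted steel flange, standing in the stand's hole. I'll get the wrist camera offset and spindle estimate next.

```bash
python3 - <<'E'
from h import *
np.set_printoptions(precision=4,suppress=True)
s=get_state();i=camera_info("wrist");P=np.array(i["pose"]);R=np.array(s["orientation"])
print("cam in tool",R.T@(P[:3,3]-s["tool_pos"]),"\nR",R.T@P[:3,:3],i["mtx"][0],i["k1"])
f=np.load("top0.npz");im,d=f["im"],f["d"]
for p in [(433,262),(504,244)]: print(at_z("top",p,.08))
g=im.astype(int)
blue=(g[...,2]>g[...,0]+40)&(g[...,2]>g[...,1]+30);blue[:,:420]=0;blue[:230]=0;blue[280:]=0;blue[:,520:]=0
ys,xs=np.nonzero(blue);l=xs<470;print([at_z("top",(xs[m].mean(),ys[m].mean()),.08) for m in (l,~l)])
E
```

```text
cam in tool [ 0.0717  0.0006 -0.143 ] 
R [[-0.0004  0.9594  0.282 ]
 [ 1.      0.0002  0.001 ]
 [ 0.0009  0.282  -0.9594]] [337.839    0.     321.4791] -0.06551083791426114
[ 0.4984 -0.1472  0.08  ]
[ 0.5204 -0.287   0.08  ]
[array([ 0.499 , -0.1488,  0.08  ]), array([ 0.5195, -0.2859,  0.08  ])]
```

```bash
python3 -m jog '[{"grip":0.085,"delta_pos":[0.0363,-0.0153,0],"delta_rot":[0,0,0]},{"grip":0.085,"delta_pos":[0.0363,-0.0153,0],"delta_rot":[0,0,0]},{"grip":0.085,"delta_pos":[0.0363,-0.0153,0],"delta_rot":[0,0,0]},{"grip":0.085,"delta_pos":[0.0363,-0.0153,0],"delta_rot":[0,0,0]},{"grip":0.085,"delta_pos":[0.0363,-0.0153,0],"delta_rot":[0,0,0]},{"grip":0.085,"delta_pos":[0.0363,-0.0153,0],"delta_rot":[0,0,0]},{"grip":0.085,"delta_pos":[0.0363,-0.0153,0],"delta_rot":[0,0,0]},{"grip":0.085,"delta_pos":[0.0363,-0.0153,0],"delta_rot":[0,0,0]},{"grip":0.085,"delta_pos":[0.0363,-0.0153,0],"delta_rot":[0,0,0]},{"grip":0.085,"delta_pos":[0.0363,-0.0153,0],"delta_rot":[0,0,0]},{"grip":0.085,"delta_pos":[0.0363,-0.0153,0],"delta_rot":[0,0,0]},{"grip":0.085,"delta_pos":[0.0363,-0.0153,0],"delta_rot":[0,0,0]}]'
python3 -m jog '[{"grip":0.085,"delta_pos":[0,0,0],"delta_rot":[0,0,0]},{"grip":0.085,"delta_pos":[0,0,0],"delta_rot":[0,0,0]}]'
python3 - <<'E'
from h import *
np.set_printoptions(precision=4,suppress=True)
i=camera_info("wrist");im,d=capture("wrist");save("w1.png",im);np.savez("w1.npz",im=im,d=d,**i)
for n in ["nose","dogs"]:
    for r in search_frame("wrist",n)[:2]: print(n,r,at_z("wrist",r["xy"],.1,i))
E
```

```text
clock: 1.7
tool_pos: [0.5107, -0.215, 0.2315]
orientation: [[0.966, 0.26, 0.0], [0.26, -0.966, -0.0], [0.0, 0.0, -1.0]]
ft_force: [0.8, -0.6, 0.0]
gripper_width: 0.0849
finger_force: 0.0
clock: 1.87
tool_pos: [0.5105, -0.2149, 0.2309]
orientation: [[0.965, 0.264, -0.0], [0.264, -0.965, 0.0], [-0.0, -0.0, -1.0]]
ft_force: [-0.5, 0.5, 0.3]
gripper_width: 0.0848
finger_force: 0.0
dogs {'xy': [322.6, 212.6], 'confidence': 0.59} [ 0.5271 -0.2116  0.1   ]
dogs {'xy': [26.9, 96.7], 'confidence': 0.28} [0.5574 0.0424 0.1   ]
```

View pics/w1.png

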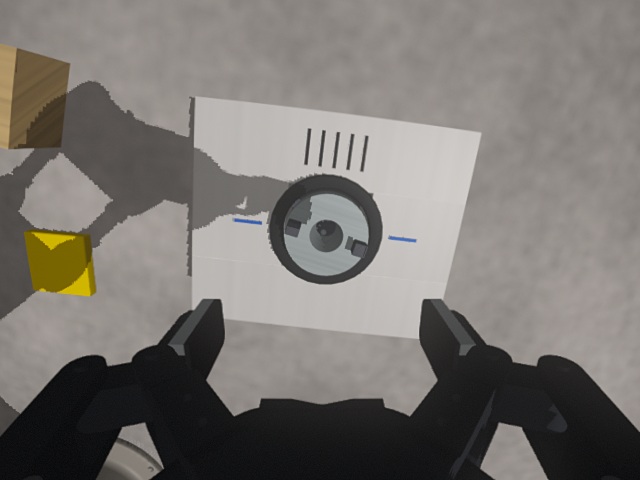

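The wrist picture shows the spindle face centred near (326,235). The dogs are at (292,228) and (357,246), and the blue marks at (248,221) and (402,239). Depth will give the centre and the dog angle.

```bash
python3 - <<'E'
from h import *
np.set_printoptions(precision=4,suppress=True)
f=np.load("w1.npz");im,d=f["im"],f["d"];i=dict(mtx=f["mtx"],k1=float(f["k1"]),pose=f["pose"])
uv=[(u,v) for v in range(165,295) for u in range(260,390)]
P=np.array([at_depth("wrist",p,d[p[1],p[0]],i) for p in uv]);C=np.array([im[p[1],p[0]] for p in uv]).astype(int)
print("z hist",np.histogram(P[:,2],bins=np.arange(.04,.125,.005)))
zf=np.median(P[(P[:,2]>.093)&(P[:,2]<.107),2]);print("face z",zf)
F=P[abs(P[:,2]-zf)<.003]
(c,r)=cv2.minEnclosingCircle((F[:,:2]*1000).astype(np.float32));print("face circ",c,r,len(F))
c0=np.array(c)/1000
m=(P[:,2]>zf+.008)&(np.hypot(*(P[:,:2]-c0).T)<.045);D=P[m]
a=D[:,:2]-c0
print("dogs n",len(D),D.mean(0))
for s in (1,-1):
    q=D[(a[:,1]*s)>0]; print(len(q),q.mean(0),cv2.minAreaRect((q[:,:2]*1000).astype(np.float32)))
# colour based
hsv=cv2.cvtColor(im,cv2.COLOR_RGB2GRAY)
_,t=cv2.threshold(cv2.GaussianBlur(hsv,(3,3),0),75,255,0)
t[:165]=0;t[295:]=0;t[:,:260]=0;t[:,390:]=0
cc=[k for k in cv2.findContours(t,cv2.RETR_EXTERNAL,cv2.CHAIN_APPROX_NONE)[0] if 2000<cv2.contourArea(k)<9000]
for k in cc:
    e=cv2.fitEllipse(cv2.convexHull(k));print("ell",e,at_z("wrist",e[0],.1,i))
g=im.astype(int);b=(g[...,2]>g[...,0]+40)&(g[...,2]>g[...,1]+30);b[:205]=0;b[250:]=0;b[:,:225]=0;b[:,425:]=0
ys,xs=np.nonzero(b);l=xs<326;B=[at_z("wrist",(xs[k].mean(),ys[k].mean()),.08,i) for k in (l,~l)];print("marks",B,(B[0]+B[1])/2,np.degrees(np.arctan2(*(B[0]-B[1])[[1,0]])))
save("w1c.png",cv2.resize(im[165:295,255:395],(700,650)[:1]+(600,),interpolation=cv2.INTER_CUBIC))
E
```

```text
z hist (array([   5,    8,    5,   10,   45,   53,   81, 2290, 4967, 4020,  184,
       1449, 2862,   44,  380,    2]), array([0.04 , 0.045, 0.05 , 0.055, 0.06 , 0.065, 0.07 , 0.075, 0.08 ,
       0.085, 0.09 , 0.095, 0.1  , 0.105, 0.11 , 0.115, 0.12 ]))
face z 0.10030336319431546
face circ (509.0627746582031, -219.34071350097656) 35.663124084472656 4220
dogs n 396 [ 0.5098 -0.2189  0.1129]
199 [ 0.5112 -0.1909  0.113 ] ((510.72113037109375, -190.79916381835938), (10.893206596374512, 11.256525993347168), 86.50756072998047)
197 [ 0.5083 -0.2473  0.1129] ((507.9598693847656, -247.7906036376953), (11.375689506530762, 11.146636009216309), 87.44569396972656)
marks [array([ 0.4982, -0.1502,  0.08  ]), array([ 0.5189, -0.2887,  0.08  ])] [ 0.5085 -0.2194  0.08  ] 98.51199680883786
```

View pics/w1c.png

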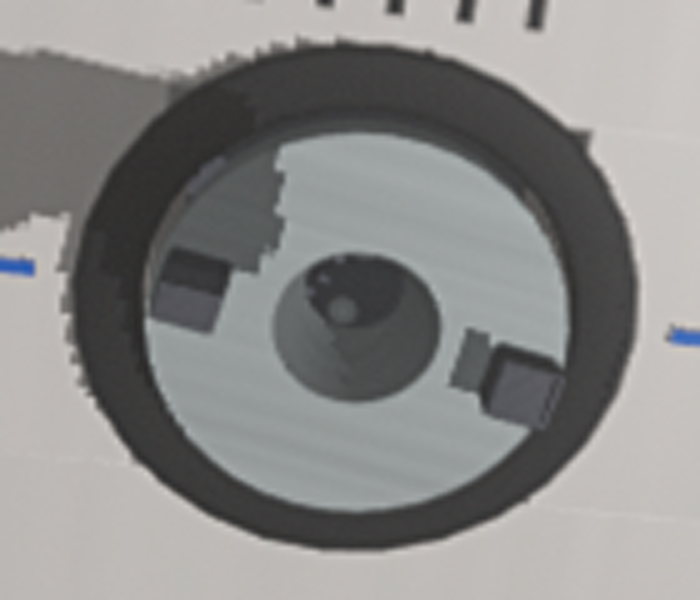

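```bash
python3 -m jog '[{"grip":0.085,"delta_pos":[0.01356,-0.03614,0],"delta_rot":[0,0,0]},{"grip":0.085,"delta_pos":[0.01356,-0.03614,0],"delta_rot":[0,0,0]},{"grip":0.085,"delta_pos":[0.01356,-0.03614,0],"delta_rot":[0,0,0]},{"grip":0.085,"delta_pos":[0.01356,-0.03614,0],"delta_rot":[0,0,0]},{"grip":0.085,"delta_pos":[0.01356,-0.03614,0],"delta_rot":[0,0,0]},{"grip":0.085,"delta_pos":[0.01356,-0.03614,0],"delta_rot":[0,0,0]},{"grip":0.085,"delta_pos":[0.01356,-0.03614,0],"delta_rot":[0,0,0]},{"grip":0.085,"delta_pos":[0.01356,-0.03614,0],"delta_rot":[0,0,0]},{"grip":0.085,"delta_pos":[0.01356,-0.03614,0],"delta_rot":[0,0,0]},{"grip":0.085,"delta_pos":[0.01356,-0.03614,0],"delta_rot":[0,0,0]},{"grip":0.085,"delta_pos":[0.01356,-0.03614,0],"delta_rot":[0,0,0]},{"grip":0.085,"delta_pos":[0.01356,-0.03614,0],"delta_rot":[0,0,0]}]'
python3 -m jog '[{"grip":0.085,"delta_pos":[0,0,0],"delta_rot":[0,0,-0.12]},{"grip":0.085,"delta_pos":[0,0,0],"delta_rot":[0,0,-0.12]},{"grip":0.085,"delta_pos":[0,0,0],"delta_rot":[0,0,-0.12]},{"grip":0.085,"delta_pos":[0,0,0],"delta_rot":[0,0,-0.12]},{"grip":0.085,"delta_pos":[0,0,0],"delta_rot":[0,0,-0.12]},{"grip":0.085,"delta_pos":[0,0,0],"delta_rot":[0,0,-0.12]},{"grip":0.085,"delta_pos":[0,0,0],"delta_rot":[0,0,-0.12]},{"grip":0.085,"delta_pos":[0,0,0],"delta_rot":[0,0,-0.12]},{"grip":0.085,"delta_pos":[0,0,0],"delta_rot":[0,0,-0.12]},{"grip":0.085,"delta_pos":[0,0,0],"delta_rot":[0,0,-0.12]},{"grip":0.085,"delta_pos":[0,0,0],"delta_rot":[0,0,-0.12]},{"grip":0.085,"delta_pos":[0,0,0],"delta_rot":[0,0,-0.12]}]'
python3 -m jog '[{"grip":0.085,"delta_pos":[0,0,0],"delta_rot":[0,0,-0.12]},{"grip":0.085,"delta_pos":[0,0,0],"delta_rot":[0,0,-0.12]},{"grip":0.085,"delta_pos":[0,0,0],"delta_rot":[0,0,0]},{"grip":0.085,"delta_pos":[0,0,0],"delta_rot":[0,0,0]}]'
python3 - <<'E'
from h import *
np.set_printoptions(precision=4,suppress=True)
i=camera_info("wrist");im,d=capture("wrist");save("w2.png",im);np.savez("w2.npz",im=im,d=d,**i)
g=im.astype(int)
red=((g[...,0]>60)&(g[...,1]<.4*g[...,0])&(g[...,2]<.4*g[...,0])).astype(np.uint8)
n,lab,st,ce=cv2.connectedComponentsWithStats(red);k=1+np.argmax(st[1:,4]);print(st[k],ce[k])
ys,xs=np.nonzero(lab==k);P=np.array([at_depth("wrist",(u,v),d[v,u],i) for u,v in zip(xs,ys)])
T=P[abs(P[:,2]-.13)<.003];print(len(P),len(T),T.mean(0))
r=cv2.minAreaRect((T[:,:2]*1000).astype(np.float32));print(r)
s=get_state();R=np.array(s["orientation"]);print(s["tool_pos"],"off in tool",R.T@(np.array([r[0][0]/1000,r[0][1]/1000,.108])-s["tool_pos"]), "tool y yaw",np.degrees(np.arctan2(R[1,1],R[0,1])))
E
```

```text
clock: 3.02
tool_pos: [0.554, 0.2446, 0.2317]
orientation: [[0.966, 0.257, 0.0], [0.257, -0.966, -0.0], [0.0, 0.0, -1.0]]
ft_force: [0.2, -0.0, 0.4]
gripper_width: 0.0848
finger_force: 0.0
clock: 4.02
tool_pos: [0.5542, 0.2426, 0.2315]
orientation: [[-0.135, 0.991, 0.0], [0.991, 0.135, -0.0], [-0.0, 0.0, -1.0]]
ft_force: [-0.3, 0.0, -0.5]
gripper_width: 0.0853
finger_force: 0.0
clock: 4.35
tool_pos: [0.5541, 0.2432, 0.2314]
orientation: [[-0.358, 0.934, 0.0], [0.934, 0.358, -0.0], [-0.0, 0.0, -1.0]]
ft_force: [-0.4, -0.1, 0.3]
gripper_width: 0.0845
finger_force: 0.0
[ 301  212   39   56 1119] [320.4254 237.7346]
1119 1118 [0.5522 0.2457 0.1303]
((553.012939453125, 243.83766174316406), (28.54450798034668, 43.14395523071289), 22.633432388305664)
[0.5541 0.2434 0.2314] off in tool [ 0.0008 -0.0008  0.1234] tool y yaw 21.003971250782847
```

View pics/w2.png

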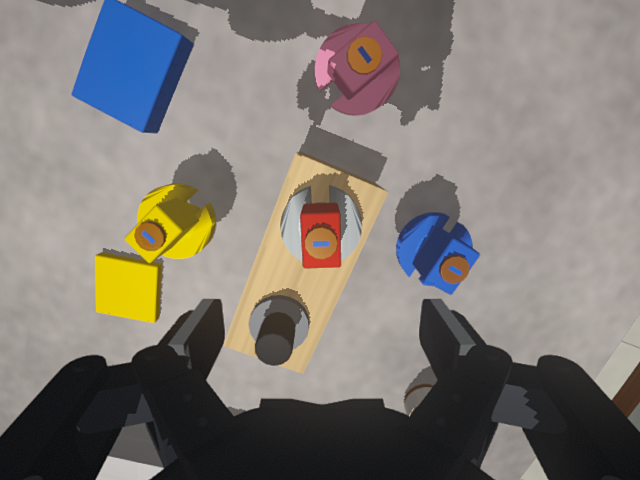

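The fingers line up well with the red grip at (320,238), and the plug at (277,330) is clear of them. I'll descend 137 mm with a 1.6° yaw trim, then close.

```bash
python3 -m jog '[{"grip":0.085,"delta_pos":[0.0008,-0.0008,0.017],"delta_rot":[0,0,-0.028]},{"grip":0.085,"delta_pos":[0,0,0.02],"delta_rot":[0,0,0]},{"grip":0.085,"delta_pos":[0,0,0.02],"delta_rot":[0,0,0]},{"grip":0.085,"delta_pos":[0,0,0.02],"delta_rot":[0,0,0]},{"grip":0.085,"delta_pos":[0,0,0.02],"delta_rot":[0,0,0]},{"grip":0.085,"delta_pos":[0,0,0.02],"delta_rot":[0,0,0]},{"grip":0.085,"delta_pos":[0,0,0.01],"delta_rot":[0,0,0]},{"grip":0.085,"delta_pos":[0,0,0.01],"delta_rot":[0,0,0]},{"grip":0.085,"delta_pos":[0,0,0],"delta_rot":[0,0,0]}]'
python3 -m jog '[{"grip":0.02,"delta_pos":[0,0,0],"delta_rot":[0,0,0]},{"grip":0.02,"delta_pos":[0,0,0],"delta_rot":[0,0,0]},{"grip":0.02,"delta_pos":[0,0,0],"delta_rot":[0,0,0]},{"grip":0.02,"delta_pos":[0,0,0],"delta_rot":[0,0,0]},{"grip":0.02,"delta_pos":[0,0,0],"delta_rot":[0,0,0]},{"grip":0.02,"delta_pos":[0,0,0],"delta_rot":[0,0,0]},{"grip":0.02,"delta_pos":[0,0,0],"delta_rot":[0,0,0]},{"grip":0.02,"delta_pos":[0,0,0],"delta_rot":[0,0,0]},{"grip":0.02,"delta_pos":[0,0,0],"delta_rot":[0,0,0]},{"grip":0.02,"delta_pos":[0,0,0],"delta_rot":[0,0,0]}]'
```

```text
clock: 5.15
tool_pos: [0.5521, 0.2445, 0.0926]
orientation: [[-0.388, 0.922, -0.003], [0.922, 0.388, -0.001], [0.0, -0.003, -1.0]]
ft_force: [-0.1, 0.1, 0.6]
gripper_width: 0.085
finger_force: 0.0
clock: 5.98
tool_pos: [0.5531, 0.2451, 0.0952]
orientation: [[-0.389, 0.921, 0.001], [0.921, 0.389, 0.0], [-0.0, 0.001, -1.0]]
ft_force: [-2.0, 0.2, 5.6]
gripper_width: 0.0294
finger_force: 61.4
```

```bash
python3 -m jog '[{"grip":0.02,"delta_pos":[0,0,-0.005],"delta_rot":[0,0,0]},{"grip":0.02,"delta_pos":[0,0,-0.01],"delta_rot":[0,0,0]},{"grip":0.02,"delta_pos":[0,0,-0.015],"delta_rot":[0,0,0]},{"grip":0.02,"delta_pos":[0,0,-0.02],"delta_rot":[0,0,0]},{"grip":0.02,"delta_pos":[0,0,-0.02],"delta_rot":[0,0,0]},{"grip":0.02,"delta_pos":[0,0,-0.02],"delta_rot":[0,0,0.08]},{"grip":0.02,"delta_pos":[0,0,-0.02],"delta_rot":[0,0,0.08]},{"grip":0.02,"delta_pos":[0,0,-0.02],"delta_rot":[0,0,0.08]},{"grip":0.02,"delta_pos":[0,0,-0.01],"delta_rot":[0,0,0.08]},{"grip":0.02,"delta_pos":[0,0,0],"delta_rot":[0,0,0.08]},{"grip":0.02,"delta_pos":[0,0,0],"delta_rot":[0,0,0.052]},{"grip":0.02,"delta_pos":[0,0,0],"delta_rot":[0,0,0]}]'
python3 - <<'E'
from h import *
np.set_printoptions(precision=4,suppress=True)
s=get_state();R=np.array(s["orientation"]);p=np.array(s["tool_pos"])
i=camera_info("wrist");im,d=capture("wrist");save("w3.png",im);np.savez("w3.npz",im=im,d=d,**i)
print(p,R,s["gripper_width"],s["finger_force"],s["ft_force"])
for r in search_frame("wrist","arbor_grip")[:2]: print(r)
print("need in tool",R.T@(np.array([.509,-.219,p[2]])-p),"yaw y",np.degrees(np.arctan2(R[1,1],R[0,1])))
E
```

```text
clock: 6.98
tool_pos: [0.5525, 0.2449, 0.2346]
orientation: [[0.054, 0.999, -0.0], [0.999, -0.054, -0.0], [-0.0, -0.0, -1.0]]
ft_force: [-0.6, 0.2, -3.4]
gripper_width: 0.0292
finger_force: 60.2
[0.5525 0.2449 0.2346] [[ 0.0537  0.9986 -0.0003]
 [ 0.9986 -0.0537 -0.0002]
 [-0.0002 -0.0003 -1.    ]] 0.029152699327719637 60.17713665962219 [-0.5754  0.2214 -3.4334]
{'xy': [192.5, 282.3], 'confidence': 0.92}
{'xy': [320.9, 294.8], 'confidence': 0.72}
need in tool [-0.4656 -0.0185  0.0001] yaw y -3.0811020152521724
```

View pics/w3.png

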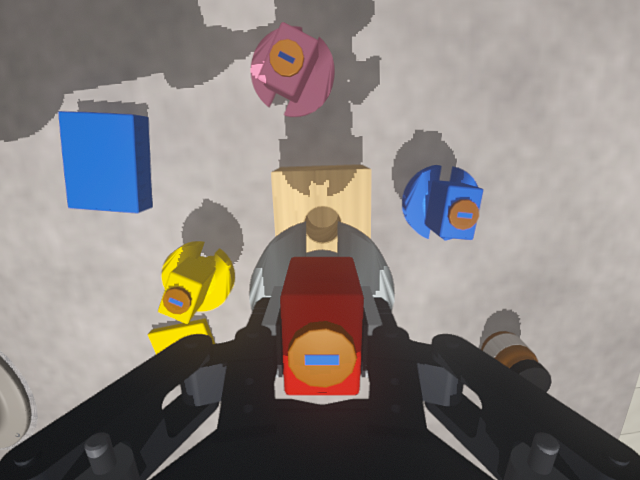

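The arbor is held upright. Its disc is at (321,358), and the slot shows at (321,225) in line with the tool's x. I'll check how far the arbor axis is off the TCP.

```bash
python3 - <<'E'
from h import *
np.set_printoptions(precision=4,suppress=True)
s=get_state();R=np.array(s["orientation"]);p=np.array(s["tool_pos"])
f=np.load("w3.npz");im,d=f["im"],f["d"];i=dict(mtx=f["mtx"],k1=float(f["k1"]),pose=f["pose"])
h=cv2.cvtColor(im,cv2.COLOR_RGB2HSV);m=((h[...,0]>=10)&(h[...,0]<=24)&(h[...,1]>130)&(h[...,2]>90)).astype(np.uint8);m[:320]=0;m[400:]=0;m[:,:270]=0;m[:,370:]=0
k=max(cv2.findContours(m,0,1)[0],key=cv2.contourArea);e=cv2.fitEllipse(cv2.convexHull(k));print(e)
print("depth med",np.median(d[350:368,300:340]))
for X in (at_depth("wrist",e[0],d[358,321],i),at_z("wrist",e[0],p[2]+.041,i)): print(X,"rel tool",R.T@(X-p))
h=im.astype(int);red=(h[...,0]>100)&(h[...,1]<50)&(h[...,2]<50)
red[:260]=0;ys,xs=np.nonzero(red);P=np.array([R.T@(at_depth("wrist",(u,v),d[v,u],i)-p) for u,v in zip(xs,ys)])
print("z range",np.percentile(P[:,2],[2,50,98])); T=P[abs(P[:,2]+.035)<.004];print(len(T),T.min(0),T.max(0))
E
```

```text
((321.5110168457031, 357.0747985839844), (59.11581039428711, 68.9563980102539), 89.68952178955078)
depth med 0.11797961
[0.5526 0.2446 0.2762] rel tool [-0.0003  0.0001 -0.042 ]
[0.5525 0.2439 0.2751] rel tool [-0.0011  0.0001 -0.041 ]
z range [-0.0365 -0.0349 -0.0009]
4405 [-0.0225 -0.0148 -0.0389] [ 0.0212  0.0149 -0.031 ]
```

```bash
python3 -m jog '[{"grip":0.02,"delta_pos":[-0.0200,-0.0008,0],"delta_rot":[0,0,0]},{"grip":0.02,"delta_pos":[-0.0405,-0.0017,0],"delta_rot":[0,0,0]},{"grip":0.02,"delta_pos":[-0.0405,-0.0016,0],"delta_rot":[0,0,0]},{"grip":0.02,"delta_pos":[-0.0405,-0.0016,0],"delta_rot":[0,0,0]},{"grip":0.02,"delta_pos":[-0.0405,-0.0016,0],"delta_rot":[0,0,0]},{"grip":0.02,"delta_pos":[-0.0405,-0.0016,0],"delta_rot":[0,0,0]},{"grip":0.02,"delta_pos":[-0.0405,-0.0016,0],"delta_rot":[0,0,0]},{"grip":0.02,"delta_pos":[-0.0405,-0.0016,0],"delta_rot":[0,0,0]},{"grip":0.02,"delta_pos":[-0.0405,-0.0016,0],"delta_rot":[0,0,0]},{"grip":0.02,"delta_pos":[-0.0405,-0.0016,0],"delta_rot":[0,0,0]},{"grip":0.02,"delta_pos":[-0.0405,-0.0016,0],"delta_rot":[0,0,0]},{"grip":0.02,"delta_pos":[-0.04,-0.0016,0],"delta_rot":[0,0,0]}]'
python3 -m jog '[{"grip":0.02,"delta_pos":[0,0,0],"delta_rot":[0,0,0]},{"grip":0.02,"delta_pos":[0,0,0],"delta_rot":[0,0,0]},{"grip":0.02,"delta_pos":[0,0,0],"delta_rot":[0,0,0]}]'
python3 - <<'E'
from h import *
np.set_printoptions(precision=5,suppress=True)
s=get_state();R=np.array(s["orientation"]);p=np.array(s["tool_pos"]);print(p,R,s["ft_force"])
a=p+R@[-.0006,0,0];print("arbor off nose",a[:2]-[.509,-.219])
E
```

```text
clock: 8.08
tool_pos: [0.5095, -0.2204, 0.2344]
orientation: [[0.05, 0.999, -0.0], [0.999, -0.05, 0.0], [0.0, -0.0, -1.0]]
ft_force: [0.9, -0.0, -4.2]
gripper_width: 0.0292
finger_force: 60.1
clock: 8.33
tool_pos: [0.5099, -0.2182, 0.234]
orientation: [[0.052, 0.999, -0.001], [0.999, -0.052, 0.001], [0.001, -0.001, -1.0]]
ft_force: [-0.2, 0.4, -4.2]
gripper_width: 0.0291
finger_force: 60.1
[ 0.50985 -0.21821  0.23399] [[ 0.05187  0.99865 -0.00073]
 [ 0.99865 -0.05187  0.00094]
 [ 0.0009  -0.00078 -1.     ]] [-0.21486  0.37938 -4.20528]
arbor off nose [0.00082 0.00019]
```

```bash
python3 -m jog '[{"grip":0.02,"delta_pos":[0,-0.0007,0.012],"delta_rot":[0,0,0]},{"grip":0.02,"delta_pos":[0,0,0.014],"delta_rot":[0,0,0]},{"grip":0.02,"delta_pos":[0,0,0.012],"delta_rot":[0,0,0]},{"grip":0.02,"delta_pos":[0,0,0.01],"delta_rot":[0,0,0]},{"grip":0.02,"delta_pos":[0,0,0.008],"delta_rot":[0,0,0]},{"grip":0.02,"delta_pos":[0,0,0.006],"delta_rot":[0,0,0]},{"grip":0.02,"delta_pos":[0,0,0.006],"delta_rot":[0,0,0]},{"grip":0.02,"delta_pos":[0,0,0],"delta_rot":[0,0,0]}]'
python3 -m jog '[{"grip":0.02,"delta_pos":[0,0,0.006],"delta_rot":[0,0,0]},{"grip":0.02,"delta_pos":[0,0,0.006],"delta_rot":[0,0,0]},{"grip":0.02,"delta_pos":[0,0,0.004],"delta_rot":[0,0,0]},{"grip":0.02,"delta_pos":[0,0,0.003],"delta_rot":[0,0,0]},{"grip":0.02,"delta_pos":[0,0,0],"delta_rot":[0,0,0]},{"grip":0.02,"delta_pos":[0,0,0],"delta_rot":[0,0,0]},{"grip":0.02,"delta_pos":[0,0,0],"delta_rot":[0,0,0]}]'
```

```text
clock: 9.0
tool_pos: [0.5091, -0.2179, 0.1653]
orientation: [[0.051, 0.999, -0.001], [0.999, -0.051, 0.001], [0.001, -0.001, -1.0]]
ft_force: [-0.5, 0.3, -3.0]
gripper_width: 0.0294
finger_force: 60.2
clock: 9.58
tool_pos: [0.5096, -0.2185, 0.1475]
orientation: [[0.052, 0.999, 0.0], [0.999, -0.052, -0.0], [-0.0, 0.0, -1.0]]
ft_force: [-0.7, 0.4, -3.0]
gripper_width: 0.0295
finger_force: 60.2
```

```bash
python3 -m jog '[{"grip":0.02,"delta_pos":[0,0,0.002],"delta_rot":[0,0,0]},{"grip":0.02,"delta_pos":[0,0,0.002],"delta_rot":[0,0,0]},{"grip":0.02,"delta_pos":[0,0,0.002],"delta_rot":[0,0,0]},{"grip":0.02,"delta_pos":[0,0,0.002],"delta_rot":[0,0,0]},{"grip":0.02,"delta_pos":[0,0,0],"delta_rot":[0,0,0]},{"grip":0.02,"delta_pos":[0,0,0],"delta_rot":[0,0,0]}]'
python3 -m jog '[{"grip":0.02,"delta_pos":[0,0,0.001],"delta_rot":[0,0,0]},{"grip":0.02,"delta_pos":[0,0,0.001],"delta_rot":[0,0,0]},{"grip":0.02,"delta_pos":[0,0,0],"delta_rot":[0,0,0]}]'
python3 -m jog '[{"grip":0.02,"delta_pos":[0,0,0.001],"delta_rot":[0,0,0]},{"grip":0.02,"delta_pos":[0,0,0],"delta_rot":[0,0,0]}]'
```

```text
clock: 10.08
tool_pos: [0.5094, -0.2184, 0.1391]
orientation: [[0.052, 0.999, -0.0], [0.999, -0.052, 0.0], [0.0, -0.0, -1.0]]
ft_force: [0.4, -0.1, -3.5]
gripper_width: 0.0294
finger_force: 60.2
clock: 10.33
tool_pos: [0.5094, -0.2184, 0.1371]
orientation: [[0.052, 0.999, -0.0], [0.999, -0.052, 0.0], [0.0, -0.0, -1.0]]
ft_force: [-0.0, 0.1, -4.2]
gripper_width: 0.0293
finger_force: 60.2
clock: 10.5
tool_pos: [0.5094, -0.2184, 0.1362]
orientation: [[0.052, 0.999, -0.0], [0.999, -0.052, -0.0], [-0.0, -0.0, -1.0]]
ft_force: [0.1, -0.3, -4.3]
gripper_width: 0.029
finger_force: 60.2
```

```bash
python3 -m jog '[{"grip":0.02,"delta_pos":[0,0,0.001],"delta_rot":[0,0,0]},{"grip":0.02,"delta_pos":[0,0,0.001],"delta_rot":[0,0,0]},{"grip":0.02,"delta_pos":[0,0,0],"delta_rot":[0,0,0]}]'
python3 -m jog '[{"grip":0.02,"delta_pos":[0,0,0.001],"delta_rot":[0,0,0]},{"grip":0.02,"delta_pos":[0,0,0],"delta_rot":[0,0,0]}]'
python3 -m jog '[{"grip":0.02,"delta_pos":[0,0,0.001],"delta_rot":[0,0,0]},{"grip":0.02,"delta_pos":[0,0,0],"delta_rot":[0,0,0]}]'
```

```text
clock: 10.75
tool_pos: [0.5093, -0.2183, 0.1341]
orientation: [[0.052, 0.999, -0.0], [0.999, -0.052, 0.0], [0.0, -0.0, -1.0]]
ft_force: [-0.1, -0.3, -4.5]
gripper_width: 0.0294
finger_force: 60.2
clock: 10.92
tool_pos: [0.5092, -0.2184, 0.1332]
orientation: [[0.052, 0.999, -0.001], [0.999, -0.052, -0.0], [-0.0, -0.001, -1.0]]
ft_force: [-2.0, -0.9, -3.5]
gripper_width: 0.0292
finger_force: 60.5
clock: 11.08
tool_pos: [0.5093, -0.2185, 0.1325]
orientation: [[0.052, 0.999, -0.0], [0.999, -0.052, -0.0], [-0.0, -0.0, -1.0]]
ft_force: [-1.9, -0.6, -1.5]
gripper_width: 0.0291
finger_force: 60.8
```

The flange is about 5 mm below the dog tops, so the slots are over the dogs, and the catch is starting to resist. Pressing on gently.

```bash
python3 -m jog '[{"grip":0.02,"delta_pos":[0,0,0.001],"delta_rot":[0,0,0]},{"grip":0.02,"delta_pos":[0,0,0],"delta_rot":[0,0,0]}]'
python3 -m jog '[{"grip":0.02,"delta_pos":[0,0,0.001],"delta_rot":[0,0,0]},{"grip":0.02,"delta_pos":[0,0,0],"delta_rot":[0,0,0]}]'
```

```text
clock: 11.25
tool_pos: [0.5093, -0.2186, 0.1316]
orientation: [[0.052, 0.999, -0.0], [0.999, -0.052, -0.001], [-0.001, -0.0, -1.0]]
ft_force: [-2.4, -1.0, -1.6]
gripper_width: 0.0293
finger_force: 60.6
clock: 11.42
tool_pos: [0.5094, -0.2186, 0.1301]
orientation: [[0.052, 0.999, -0.0], [0.999, -0.052, -0.001], [-0.001, 0.0, -1.0]]
ft_force: [-1.7, -1.6, -2.7]
gripper_width: 0.0294
finger_force: 60.4
```

```bash
python3 -m jog '[{"grip":0.02,"delta_pos":[-0.0003,-0.0004,0.001],"delta_rot":[0,0,0]},{"grip":0.02,"delta_pos":[0,0,0],"delta_rot":[0,0,0]}]'
python3 -m jog '[{"grip":0.02,"delta_pos":[0,0,0.001],"delta_rot":[0,0,0]},{"grip":0.02,"delta_pos":[0,0,0],"delta_rot":[0,0,0]}]'
python3 -m jog '[{"grip":0.02,"delta_pos":[0,0,0.001],"delta_rot":[0,0,0]},{"grip":0.02,"delta_pos":[0,0,0],"delta_rot":[0,0,0]}]'
```

```text
clock: 11.58
tool_pos: [0.5093, -0.2187, 0.1296]
orientation: [[0.052, 0.999, 0.001], [0.999, -0.052, -0.0], [-0.0, 0.001, -1.0]]
ft_force: [-3.1, 0.1, 2.9]
gripper_width: 0.0295
finger_force: 61.1
clock: 11.75
tool_pos: [0.5093, -0.2186, 0.1287]
orientation: [[0.052, 0.999, 0.001], [0.999, -0.052, -0.0], [-0.0, 0.001, -1.0]]
ft_force: [-1.2, 0.6, -1.8]
gripper_width: 0.0293
finger_force: 60.5
clock: 11.92
tool_pos: [0.509, -0.2182, 0.1262]
orientation: [[0.052, 0.999, -0.0], [0.999, -0.052, 0.001], [0.001, -0.0, -1.0]]
ft_force: [1.1, 0.3, -7.9]
gripper_width: 0.0291
finger_force: 59.8
```

```bash
python3 -m jog '[{"grip":0.02,"delta_pos":[0,0,0.001],"delta_rot":[0,0,0]},{"grip":0.02,"delta_pos":[0,0,0],"delta_rot":[0,0,0]}]'
python3 -m jog '[{"grip":0.02,"delta_pos":[0,0,0.001],"delta_rot":[0,0,0]},{"grip":0.02,"delta_pos":[0,0,0],"delta_rot":[0,0,0]}]'
```

```text
clock: 12.08
tool_pos: [0.509, -0.2182, 0.1255]
orientation: [[0.052, 0.999, -0.001], [0.999, -0.052, 0.001], [0.001, -0.001, -1.0]]
ft_force: [0.5, 1.1, -6.1]
gripper_width: 0.0296
finger_force: 60.3
clock: 12.25
tool_pos: [0.5091, -0.2183, 0.1253]
orientation: [[0.052, 0.999, -0.0], [0.999, -0.052, 0.001], [0.001, -0.0, -1.0]]
ft_force: [0.4, 2.3, -1.7]
gripper_width: 0.0292
finger_force: 60.5
```

```bash
python3 -m jog '[{"grip":0.02,"delta_pos":[0,0,0.001],"delta_rot":[0,0,0]},{"grip":0.02,"delta_pos":[0,0,0],"delta_rot":[0,0,0]}]'
python3 -m jog '[{"grip":0.02,"delta_pos":[0,0,0.001],"delta_rot":[0,0,0]},{"grip":0.02,"delta_pos":[0,0,0],"delta_rot":[0,0,0]},{"grip":0.02,"delta_pos":[0,0,0],"delta_rot":[0,0,0]}]'
```

```text
clock: 12.42
tool_pos: [0.5091, -0.2183, 0.1253]
orientation: [[0.052, 0.999, 0.0], [0.999, -0.052, 0.0], [0.0, 0.0, -1.0]]
ft_force: [-2.2, 4.1, 5.5]
gripper_width: 0.0292
finger_force: 61.4
clock: 12.67
tool_pos: [0.5091, -0.2182, 0.1252]
orientation: [[0.052, 0.999, 0.001], [0.999, -0.052, -0.0], [-0.0, 0.001, -1.0]]
ft_force: [-4.1, 5.9, 12.2]
gripper_width: 0.0294
finger_force: 62.4
```

It has stopped dead at the height expected for home, with 12 N of reaction. I'll unload, open and lift away.

```bash
python3 -m jog '[{"grip":0.02,"delta_pos":[0.0003,0,-0.003],"delta_rot":[0,0,0]},{"grip":0.02,"delta_pos":[0,0,0],"delta_rot":[0,0,0]}]'
python3 -m jog '[{"grip":0.085,"delta_pos":[0,0,0],"delta_rot":[0,0,0]},{"grip":0.085,"delta_pos":[0,0,0],"delta_rot":[0,0,0]},{"grip":0.085,"delta_pos":[0,0,0],"delta_rot":[0,0,0]},{"grip":0.085,"delta_pos":[0,0,0],"delta_rot":[0,0,0]},{"grip":0.085,"delta_pos":[0,0,0],"delta_rot":[0,0,0]},{"grip":0.085,"delta_pos":[0,0,0],"delta_rot":[0,0,0]},{"grip":0.085,"delta_pos":[0,0,0],"delta_rot":[0,0,0]},{"grip":0.085,"delta_pos":[0,0,0],"delta_rot":[0,0,0]}]'
python3 -m jog '[{"grip":0.085,"delta_pos":[0,0,-0.01],"delta_rot":[0,0,0]},{"grip":0.085,"delta_pos":[0,0,-0.02],"delta_rot":[0,0,0]},{"grip":0.085,"delta_pos":[0,0,-0.03],"delta_rot":[0,0,0]},{"grip":0.085,"delta_pos":[0,0,-0.03],"delta_rot":[0,0,0]},{"grip":0.085,"delta_pos":[0,0,-0.03],"delta_rot":[0,0,0]},{"grip":0.085,"delta_pos":[0,0,0],"delta_rot":[0,0,0]},{"grip":0.085,"delta_pos":[0,0,0],"delta_rot":[0,0,0]}]'
python3 - <<'E'
from h import *
np.set_printoptions(precision=4,suppress=True)
i=camera_info("wrist");im,d=capture("wrist");save("w4.png",im)
g=im.astype(int);red=(g[...,0]>60)&(g[...,1]<.4*g[...,0])&(g[...,2]<.4*g[...,0])
n,lab,st,ce=cv2.connectedComponentsWithStats(red.astype(np.uint8));k=1+np.argmax(st[1:,4])
ys,xs=np.nonzero(lab==k);P=np.array([at_depth("wrist",(u,v),d[v,u],i) for u,v in zip(xs,ys)])
z=np.percentile(P[:,2],[10,50,90]);T=P[abs(P[:,2]-.16)<.004];print(z,len(T),T.mean(0),cv2.minAreaRect((T[:,:2]*1000).astype(np.float32)))
A=np.c_[T[:,:2]-T[:,:2].mean(0),np.ones(len(T))];print("plane tilt",np.linalg.lstsq(A,T[:,2],rcond=None)[0])
E
```

```text
clock: 12.83
tool_pos: [0.5091, -0.2184, 0.1265]
orientation: [[0.052, 0.999, 0.0], [0.999, -0.052, -0.0], [-0.0, 0.0, -1.0]]
ft_force: [-0.7, 1.6, -0.8]
gripper_width: 0.0295
finger_force: 62.0
clock: 13.5
tool_pos: [0.5091, -0.2184, 0.1263]
orientation: [[0.052, 0.999, 0.0], [0.999, -0.052, -0.0], [-0.0, 0.0, -1.0]]
ft_force: [0.6, 0.1, 0.4]
gripper_width: 0.0849
finger_force: 0.0
clock: 14.08
tool_pos: [0.5098, -0.2188, 0.2488]
orientation: [[0.052, 0.999, 0.004], [0.999, -0.052, -0.003], [-0.002, 0.004, -1.0]]
ft_force: [-0.3, -0.3, -0.3]
gripper_width: 0.0851
finger_force: 0.0
[0.1594 0.1602 0.1611] 1103 [ 0.5092 -0.2168  0.1602] ((508.5377502441406, -218.734619140625), (41.992855072021484, 28.70740509033203), 87.94979858398438)
plane tilt [ 0.0021 -0.0018  0.1602]
```

View pics/w4.png

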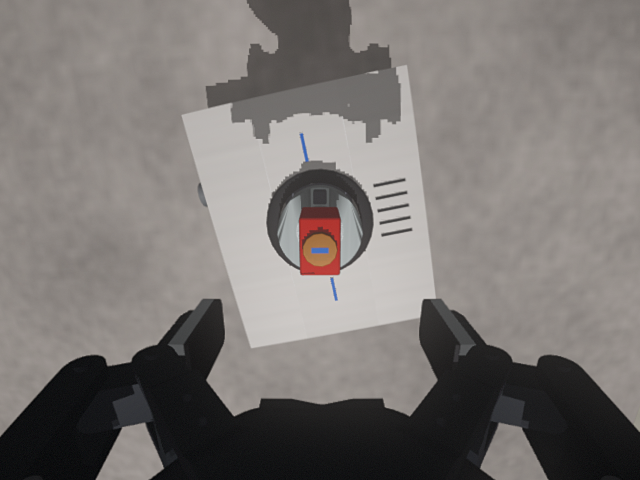

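The arbor sits upright at (320,240) with a dog showing in its slot at (320,196). The grip top is at 160.2 mm, against 160 for home, and the gripper is clear. Handing in.

```bash
python3 -c "
from cell import *
print(close_job())"
```

```text
the job is handed in; nothing more can be done
None
```

The arbor is home in the spindle with the slots over the dogs and the flange on the face. It is released and the gripper is clear, and the job was handed in at about 14 s on the clock; no verdict was shown.

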